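Weigh the glue tin on the hanging scale

TASK

Find out how much glue is left: first switch the empty scale on by pushing the little slide switch on its foot fully across, towards the scale's column. Then, with the glue tin still standing on the bench, raise its wire bail upright, and hang the tin by the bail from both prongs of the scale's hook, so that it hangs free and still. Do not tip the tin over, and leave the other things on the bench where they are.

Things in the scene. Friction and masses are not known exactly. Their poses are not given: they have to be found in the camera images.
- scale: hanging scale, fixed; origin on the bench below the hook seat, z up, +x from the seat to its column. Grey foot x -160..+110, y +-60, 24 mm high, display and slide switch at its front (-x). Column face at x = +72, head 274 mm high. From the head two round steel prongs, 8 mm thick, at y = +-37, run in -x, each with a dip and an upturned tip; nothing above them, 66 mm free between them
- hook_seat (a point): midway between the two prongs, level with the floor (top of the steel) of their dips, 249 mm above the bench; scale's axes. The dips are flat over x = +-11 mm, then rise to 270 mm height at x = +30 and at the tips, x = -26. A bail wire in the dips lies along y, its centre 2.5 mm above this point
- switch (a joint): slide switch on the scale's foot, m: 0 = off (end nearer the front), 0.010 = on (end nearer the column). It snaps over a detent at mid travel and stays at either end; about 2 N starts it moving
- switch_ridge (a point): centre of the switch's small ridge: it stands from 24.5 to 31.5 mm above the bench, 5 mm thick along the scale's x (sliding direction), 15 mm wide along y. On the scale's centre line, 125 mm in front (-x) of the hook seat when off; pushed towards the scale's +x it goes on. The foot is flat around it, 35 mm of it in front
- tin_mid (a point): centre, half-way up, of the closed steel glue tin, 88 mm in diameter, 108 mm tall, 0.35 to 0.65 kg, standing on the bench. z up the tin; the bail's two ears are on its y axis, 38 mm above this point; the bail lies over to the tin's -x side
- bail (a joint): angle of the bail, rad: 0 = level, sticking out to the tin's -x side; 1.57 = upright over the tin; 3.14 = level to +x. Starts between -0.1 and 0.3. The ears are a little stiff: the bail stays about where it is left
- bail_grip (a point): centre of the round wooden grip (12 mm thick, 40 mm long) on the bail's straight crossbar, which is parallel to the tin's y, 105 mm from the ear axis. Bare 5 mm wire from 20 to 48 mm either side of its centre; side wires at +-56 mm. It turns freely on the wire, so this frame may be turned about y. Lying, 55 mm are free between grip and tin wall
- last: yellowish shoe last, 240 x 62 x 112 mm, bystander; origin centre of its underside
- nippers: steel shoemaker's nippers lying flat, 165 x 62 x 16 mm, bystander
- glue_bottle: red squeeze bottle with a tall cone spout, 74 mm wide, 157 mm tall, bystander
- carton: closed cardboard carton 110 x 160 x 55 mm, bystander
- insole: flat cork insole 260 x 75 x 6 mm, bystander
- hammer: hammer lying on the bench, bystander
- jar: closed jar without a bail, 72 mm wide, 100 mm tall, bystander
- tin: the glue tin itself: origin at the centre of its underside, same axes as tin_mid
Things that resemble listed ones, but are neither listed nor needed, are in the scene too. Leave any yellow look-alike of the tin alone.

How it is judged (in metres and radians):
On the way, in this order (a step that is already met when the one before it is completed fails the run):
1. the scale is switched on while the tin still stands on the bench with its bail down (value of joint switch above 0.0075 m and height (world z) of tin_mid below 0.064 m and value of joint bail below 1 rad), for 0.1 s.
2. the bail is upright (within about 20 degrees) while the tin stands on the bench (value of joint bail between 1.22 and 1.92 rad and height (world z) of tin_mid below 0.064 m and angle between tin_mid's own z axis and vertical below 0.2 rad), for 0.1 s.
At the end, for the whole second after the job is handed in: The switch is on (past 7.5 mm of its 10 mm); the bail's crossbar lies in the dips of both prongs, its grip within 20 mm of midway between them; the tin hangs clear of the scale's foot, within 17 degrees of upright, nearly still (under 0.06 m/s and 0.6 rad/s) (value of joint switch above 0.0075 m and x of bail_grip in the frame of hook_seat between -0.02 and 0.02 m and y of bail_grip in the frame of hook_seat between -0.02 and 0.02 m and z of bail_grip in the frame of hook_seat between -0.003 and 0.01 m and height (world z) of tin_mid above 0.09 m and angle between tin_mid's own z axis and vertical below 0.3 rad and linear speed of tin below 0.06 m/s and angular speed of tin below 0.6 rad/s); the robot touches nothing.
It fails at once if the tin is tipped by more than 40 degrees (angle between tin_mid's own z axis and vertical above 0.7 rad).
It fails at once if another thing on the bench is shifted by more than 30 mm (distance of any of last, nippers, glue_bottle, carton, insole, hammer, jar from where it was at the start of the episode above 0.03 m).
It also fails if it takes over 72 s, if anything falls off the work surface, if the arm or the gripper's body presses on something with over 40 N, if the wrist force passes 120 N, or if a joint passes its speed limit or range.

ROBOT

A 6-joint arm with a two-finger parallel gripper is mounted at the origin on the work surface. World frame = base frame: x ahead of the robot, y to its left, z up, the work surface at z = 0. Lengths are in mm, angles in rad, forces in N, time in s.
With the tool pointing down it reaches from about 275 to 1000 mm from the base axis. Payload 8.4 kg.
Tool frame: the origin (TCP) lies at the very end of the fingers, on their centre line; the grasp point (between the pads) lies 19 mm behind it (r.tcp_to_grasp is the distance from the TCP to the grasp point, in mm); z points along the fingers, y is the line along which they close (so a half turn about z gives the same grasp; the last joint's range is limited). The gripper opens to 85 mm and grips with 20 to 120 N. Pads are 22 mm wide; open, the fingers measure 114 mm over their backs; the gripper's body (76 mm by 85 mm) begins 54 mm behind the grasp point. The pads swing forward as they close: fully open they stand 13 mm farther back than shut.
Start: joints at [1.138, 0.353, 1.633, -0, 1.155, -0.002], TCP at [260.998, 567.898, 231.281] pointing down, gripper open.
Joint ranges: [-2.63, 2.63], [-0.92, 2.1], [0.06, 2.66], [-1.3, 4.44], [0, 2.69], [-3.02, 3.02]. Speed limits (rad/s): [2.22, 2.22, 2.79, 3.14, 3.14, 3.14].

INTERFACE

Orientations are given as [roll, pitch, yaw] about the fixed x, y, z axes, in that order (R = Rz(yaw) Ry(pitch) Rx(roll)).
In Python, from rig import r gives the robot as it stands. The module is installed in compiled form; this text tells all that it offers.
- The arm moves only by the tool play_rows, never from a script. Its argument "rows" is a list of rows, each an object with "dp": the shift along the tool's x, y, z in units of 40 mm (1.0 is 40 mm), a list of three; "turn": the turn, a rotation vector about the tool's x, y, z in units of 6 degrees (1.0 is 6 degrees), a list of three; "fingers": the closure, from 0 (fully open) to 1 (shut). In form: [{"dp": [tx, ty, tz], "turn": [wx, wy, wz], "fingers": fingers}, ...]. A call has 1 to 5 rows; each row shifts and turns the commanded pose from where the row before left it, along the tool's axes as they then stand; what a row does not reach is not made up. A row lasts 1/12 s, in which the tool goes at most 41.7 mm and 7.16 degrees, less where a joint would pass 70% of its speed; a pose out of reach is approached as far as the arm can. A call is refused whole if a number of a shift passes 1 or a number of a turn 1, either way. A call with a gripper value outside its range is refused whole. The fingers move at their own pace and stop on an object; "force" is the grip in N (left out, the last holds). Time passes only in rows, so rows that do not move let the fingers close. It gives the time, the measured TCP pose, the force, the opening and the grip force at its end, in the units of the state.
- r.sense(): the state, without advancing time (a new reading comes with each control period).
- r.grab_frame(name): name is "side" or "top" or "wrist"; returns a dict with "pixels" (384x512x3 uint8, red, green, blue), "fx", "fy", "cx", "cy" (pixels), "dist" ([k1, k2, p1, p2, k3] as OpenCV has them; the pictures are not rectified), "pose" (4x4, takes a point from camera to world coordinates). Camera axes: x right, y down, z forward; pixel columns grow to the right and rows downward; lengths in mm; the calibration is good to about 2 mm. A picture is of the moment at which its call begins. There is no depth.
- r.sign_off(): hands the job in; it is judged then, once.
The state is a dict: "clock": time; "qpos": joint angles; "qvel": joint speeds; "joint_efforts": joint torques, N m; "eef_pos": TCP position; "tcp_rot": TCP orientation; "contact_force": force on the tool from outside, world axes, zero at the start; "wrist_torque": the same for the moment, N m; "opening": opening from 0.0 (shut) to 1.0 (fully open); "grasp_force": force on a finger pad.
Only numpy, scipy, OpenCV 4.12 (cv2) and the standard library are available. Lean on these libraries where they do the work, as an engineer would, in place of code of your own. Each camera call takes 0.05 s, during which the arm holds its last target. There are 200 camera calls.

## Working session

There is one attempt and no reset: what is moved stays moved. The work goes in short steps, Python scripts to look and compute and a tool call to move; the robot and the scene stay as the last step left them, time stands still between calls to the robot, and variables do not carry over. Pictures are saved under pics/ and viewed, at most 10 in all, crops included, and the job is handed in when it is done.

Besides the shell and the picture viewer there is one more tool, called after "Request:" as name(argument=value, ...) on one line, values as JSON. play_rows: Moves the arm, as the interface text tells. Its arguments: {"type":"object","properties":{"rows":{"type":"array"},"force":{"type":"number"}},"required":["rows"]}

```bash
mkdir -p pics; cat > h.py <<'E'
import numpy as np, cv2, pickle
from rig import r
from scipy.spatial.transform import Rotation as R
def snap(n,f):
    d=r.grab_frame(n); cv2.imwrite(f'pics/{f}.png',d['pixels'][:,:,::-1]); pickle.dump(d,open(f'pics/{f}.pkl','wb')); return d
def load(f): return pickle.load(open(f'pics/{f}.pkl','rb'))
def ray(d,uv):
    K=np.array([[d['fx'],0,d['cx']],[0,d['fy'],d['cy']],[0,0,1]])
    p=cv2.undistortPoints(np.array([[uv]],float),K,np.array(d['dist'],float))[0,0]
    T=np.array(d['pose']); return T[:3,3],T[:3,:3]@np.array([p[0],p[1],1])
def onz(d,uv,z):
    o,v=ray(d,uv); return o+v*(z-o[2])/v[2]
def proj(d,P):
    K=np.array([[d['fx'],0,d['cx']],[0,d['fy'],d['cy']],[0,0,1]]);T=np.linalg.inv(np.array(d['pose']))
    return cv2.projectPoints(np.array([P],float),cv2.Rodrigues(T[:3,:3])[0],T[:3,3],K,np.array(d['dist'],float))[0][0,0]
def tri(a,ua,b,ub):
    o1,v1=ray(a,ua);o2,v2=ray(b,ub);s=np.linalg.lstsq(np.c_[v1,-v2],o2-o1,rcond=None)[0]
    p,q=o1+s[0]*v1,o2+s[1]*v2;return (p+q)/2,np.linalg.norm(p-q)
E
python3 - <<'E'
from h import *
a=snap('top','t0');b=snap('side','s0')
for d in(a,b): print(np.round(d['pose'],2),d['fx'])
print(r.sense())
E
```

```text
[[ 3.00000e-02 -9.90000e-01  1.10000e-01  4.29580e+02]
 [-1.00000e+00 -3.00000e-02 -2.00000e-02 -1.61500e+01]
 [ 2.00000e-02 -1.10000e-01 -9.90000e-01  1.33097e+03]
 [ 0.00000e+00  0.00000e+00  0.00000e+00  1.00000e+00]] 420.23672612803125
[[ 9.80000e-01 -1.40000e-01  1.10000e-01  4.03460e+02]
 [-1.80000e-01 -6.90000e-01  7.00000e-01 -1.12205e+03]
 [-2.00000e-02 -7.10000e-01 -7.00000e-01  1.27777e+03]
 [ 0.00000e+00  0.00000e+00  0.00000e+00  1.00000e+00]] 455.91580069300403
{'clock': 0.1, 'qpos': array([ 1.13759142e+00,  3.53633308e-01,  1.63405771e+00,  4.54395217e-06,
        1.15519649e+00, -2.41247673e-03]), 'qvel': array([-0.00057098, -0.00180059, -0.00224895,  0.00147543,  0.00211286,
       -0.00104155]), 'joint_efforts': array([-5.06989618e-04, -6.06351542e+01, -3.42815709e+01, -2.39701503e-04,
        4.06358638e-03,  4.86945601e-05]), 'eef_pos': array([260.82027967, 567.50540344, 230.60364297]), 'tcp_rot': array([-3.14029781e+00, -7.27856462e-06,  2.71079838e+00]), 'contact_force': array([-0.90340582, -0.50420085, -0.79754709]), 'wrist_torque': array([0.0023921 , 0.02402047, 0.01988008]), 'grasp_force': 0.0, 'opening': 0.9990261631427875}
```

View pics/t0.png

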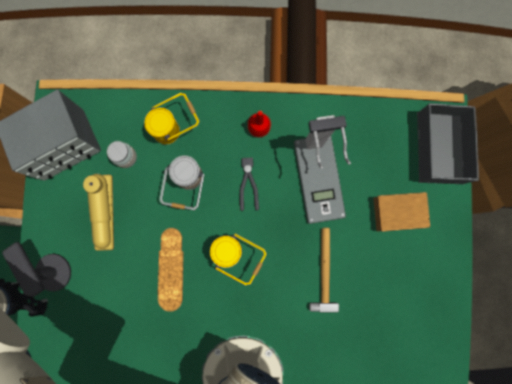

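View pics/s0.png

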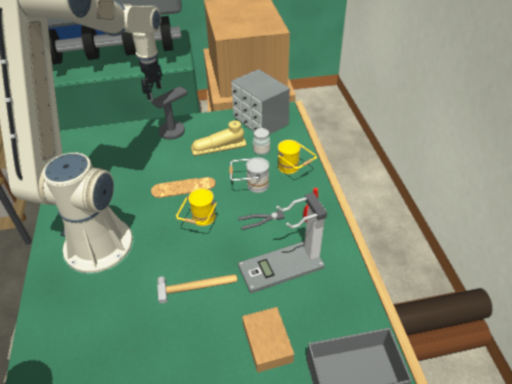

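The candidates for the tin are the grey tin at top (185,172) / side (258,175), the yellow look-alikes at top (160,123) and (226,252), and the jar without a bail at top (121,154). I choose the grey one with the bail. The scale is at top (322,180), with its foot pointing down the image. Next I check with a close crop.

```bash
python3 - <<'E'
from h import *
a=load('t0')['pixels'];b=load('s0')['pixels']
f=lambda im,x,y,w,h:cv2.resize(im[y:y+h,x:x+w,::-1],(400,300),interpolation=cv2.INTER_CUBIC)
c=np.vstack([np.hstack([f(a,145,140,80,60+15)[:300],f(a,270,110,160,120)]),np.hstack([f(b,218,145,80,60),f(b,230,190,120,100)])])
cv2.imwrite('pics/c1.png',c)
E
```

```text
(no output)
```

View pics/c1.png

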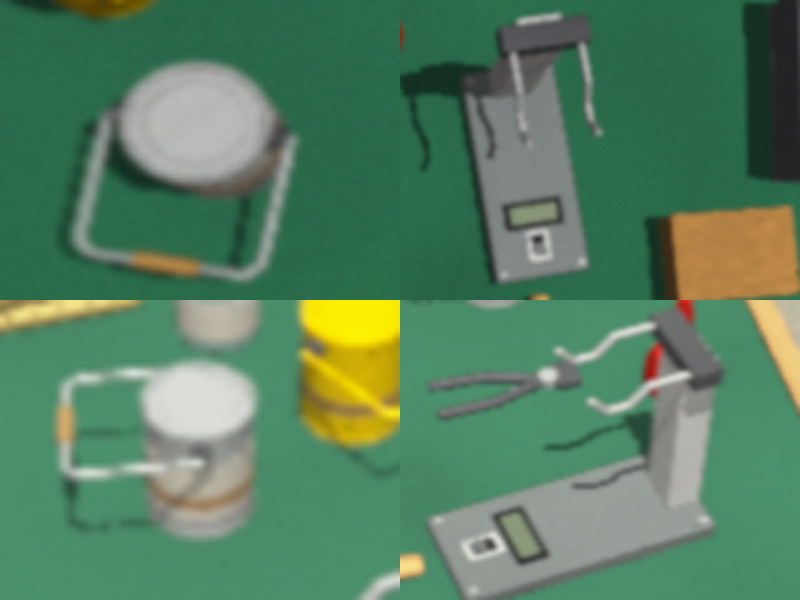

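The crops confirm the grey steel tin. Its lid is at top (184,170.5) / side (258,165), with the bail lying down and the wooden grip at top (178.4,206) / side (231,170). The scale's switch is at top (325.6,207.6), and the prong tips are at top (321,166) and (349,163).

```bash
python3 - <<'E'
from h import *
a=load('t0');b=load('s0');n=lambda p:np.round(p,1)
print('lid',n(onz(a,(184,170.5),108)),n(tri(a,(184,170.5),b,(258,165))[0]))
g=tri(a,(178.4,206),b,(231,170));print('grip',n(g[0]),n(g[1]))
for u in [(308.8,223.2),(344.8,217.2),(295.2,140)]: print('foot',n(onz(a,u,24)))
print('sw',n(onz(a,(325.6,207.6),28)),n(onz(b,(255.2,271.7),28)))
for u,v in [((320.8,166),(278,207.3)),((348.8,162.8),(287.9,224.7))]: print('tip',n(tri(a,u,b,v)[0]),n(tri(a,u,b,v)[1]))
# foot by mask
hsv=cv2.cvtColor(a['pixels'],cv2.COLOR_RGB2HSV)
m=((hsv[...,1]<60)&(hsv[...,2]>80)).astype(np.uint8);m[:170]=0;m[:,:290]=0;m[230:]=0;m[:,360:]=0
c=max(cv2.findContours(m,0,2)[0],key=cv2.contourArea);print(cv2.minAreaRect(c))
E
```

```text
lid [627.4 187.7 108. ] [626.9 188.2 105.2]
grip [522.4 203.1  84.8] 2.6
foot [ 487.  -195.1   24. ]
foot [ 508.9 -308.9   24. ]
foot [ 750.8 -147.4   24. ]
sw [ 537.1 -246.6   28. ] [ 534.7 -248.1   28. ]
tip [ 623.1 -191.2  262.5] 4.9
tip [ 635.7 -265.3  261.8] 2.4
((322.4468994140625, 193.49191284179688), (53.9284553527832, 37.48146438598633), 80.21759033203125)
```

Request:
play_rows(rows=[{"dp":[0,0,0],"turn":[0,0,1],"fingers":1},{"dp":[0,0,0],"turn":[0,0,1],"fingers":1},{"dp":[0,0,0],"turn":[0,0,1],"fingers":1},{"dp":[0,0,0],"turn":[0,0,1],"fingers":1},{"dp":[0,0,0],"turn":[0,0,1],"fingers":1}])

```text
clock: 0.52
eef_pos: [260.9, 567.6, 230.8]
tcp_rot: [-3.141, 0.0, 2.182]
contact_force: [-0.6, -1.0, -0.1]
opening: 0.298
grasp_force: 0.0
```

Request:
play_rows(rows=[{"dp":[0,0,0],"turn":[0,0,1],"fingers":1},{"dp":[0,0,0],"turn":[0,0,1],"fingers":1},{"dp":[0,0,0],"turn":[0,0,1],"fingers":1},{"dp":[0,0,0],"turn":[0,0,1],"fingers":1},{"dp":[0,0,0],"turn":[0,0,0.19],"fingers":1}])

```text
clock: 0.93
eef_pos: [260.9, 567.7, 230.9]
tcp_rot: [-3.141, 0.001, 1.744]
contact_force: [-0.5, 0.2, 0.3]
opening: 0.002
grasp_force: 0.0
```

Request:
play_rows(rows=[{"dp":[-0.9,0.1,0],"turn":[0,0,0],"fingers":1},{"dp":[-0.9,0.1,0],"turn":[0,0,0],"fingers":1},{"dp":[-0.9,0.1,0],"turn":[0,0,0],"fingers":1},{"dp":[-0.9,0.1,0],"turn":[0,0,0],"fingers":1},{"dp":[-0.9,0.1,0],"turn":[0,0,0],"fingers":1}])

```text
clock: 1.35
eef_pos: [312.5, 392.6, 231.0]
tcp_rot: [-3.141, 0.0, 1.752]
contact_force: [-0.1, -0.9, 0.2]
opening: 0.004
grasp_force: 0.0
```

Request:
play_rows(rows=[{"dp":[-0.9,0.1,0],"turn":[0,0,0],"fingers":1},{"dp":[-0.9,0.1,0],"turn":[0,0,0],"fingers":1},{"dp":[-0.9,0.1,0],"turn":[0,0,0],"fingers":1},{"dp":[-0.9,0.1,0],"turn":[0,0,0],"fingers":1},{"dp":[-0.9,0.1,0],"turn":[0,0,0],"fingers":1}])

```text
clock: 1.77
eef_pos: [364.0, 219.0, 231.3]
tcp_rot: [3.141, -0.0, 1.752]
contact_force: [0.7, 0.5, -0.3]
opening: 0.005
grasp_force: 0.0
```

Request:
play_rows(rows=[{"dp":[-0.9,0.1,0],"turn":[0,0,0],"fingers":1},{"dp":[-0.9,0.1,0],"turn":[0,0,0],"fingers":1},{"dp":[-0.9,0.1,0],"turn":[0,0,0],"fingers":1},{"dp":[-0.9,0.1,0],"turn":[0,0,0],"fingers":1},{"dp":[-0.9,0.1,0],"turn":[0,0,0],"fingers":1}])

```text
clock: 2.18
eef_pos: [415.5, 45.2, 231.4]
tcp_rot: [3.141, 0.0, 1.751]
contact_force: [0.8, 0.0, 1.4]
opening: 0.004
grasp_force: 0.0
```

Request:
play_rows(rows=[{"dp":[-0.9,0.1,0],"turn":[0,0,0],"fingers":1},{"dp":[-0.9,0.1,0],"turn":[0,0,0],"fingers":1},{"dp":[-0.9,0.1,0],"turn":[0,0,0],"fingers":1},{"dp":[-0.9,0.1,0],"turn":[0,0,0],"fingers":1},{"dp":[-0.9,0.1,0],"turn":[0,0,0],"fingers":1}])

```text
clock: 2.6
eef_pos: [467.0, -128.6, 231.3]
tcp_rot: [3.141, -0.0, 1.751]
contact_force: [1.0, 1.3, 0.4]
opening: -0.002
grasp_force: 0.0
```

Request:
play_rows(rows=[{"dp":[-0.9,0,0.9],"turn":[0,0,0],"fingers":1},{"dp":[-0.6,0,0.6],"turn":[0,0,0],"fingers":1},{"dp":[-0.3,0,0.2],"turn":[0,0,0],"fingers":1},{"dp":[0,0,0],"turn":[0,0,0],"fingers":1},{"dp":[0,0,0],"turn":[0,0,0],"fingers":1}])

```text
clock: 3.02
eef_pos: [478.1, -190.8, 169.7]
tcp_rot: [-3.14, -0.001, 1.748]
contact_force: [-0.3, 0.1, 0.5]
opening: -0.003
grasp_force: 0.0
```

```bash
python3 - <<'E'
from h import *
d=snap('wrist','w1'); s=r.sense(); print(s['eef_pos'],s['tcp_rot']); print(np.round(d['pose'],2))
S=np.array([655.2,-223.6,0]);X=np.array([.984,.177,0])
print(proj(d,S-125*X+[0,0,31]),proj(d,s['eef_pos']))
E
```

```text
[ 478.57270904 -190.37814561  170.41084788] [-3.14158321e+00 -4.46116078e-04  1.74907073e+00]
[[ 9.8000e-01  1.7000e-01  5.0000e-02  4.6604e+02]
 [ 1.8000e-01 -9.4000e-01 -2.8000e-01 -1.1725e+02]
 [-0.0000e+00  2.9000e-01 -9.6000e-01  3.1332e+02]
 [ 0.0000e+00  0.0000e+00  0.0000e+00  1.0000e+00]]
[307.03347098 248.89437447] [259.40133226 257.22185207]
```

View pics/w1.png

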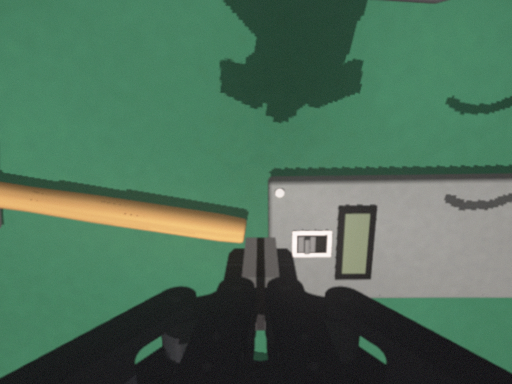

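The picture shows the ridge at (307,244), against a predicted (307,249), and the closed tips at (260,245), so the scale pose is good to about 3 mm.

Request:
play_rows(rows=[{"dp":[-0.75,0.22,0],"turn":[0,0,0],"fingers":1},{"dp":[-0.77,0.23,0.5],"turn":[0,0,0],"fingers":1},{"dp":[0,0,0.9],"turn":[0,0,0],"fingers":1},{"dp":[0,0,0.9],"turn":[0,0,0],"fingers":1},{"dp":[0,0,0.7],"turn":[0,0,0],"fingers":1}])

```text
clock: 3.48
eef_pos: [507.6, -246.7, 49.5]
tcp_rot: [3.14, 0.001, 1.75]
contact_force: [-0.3, -1.0, 1.0]
opening: 0.0
grasp_force: 0.0
```

Request:
play_rows(rows=[{"dp":[0,0,0.4],"turn":[0,0,0],"fingers":1},{"dp":[0,0,0.1],"turn":[0,0,0],"fingers":1},{"dp":[0,0,0],"turn":[0,0,0],"fingers":1},{"dp":[0,0,0],"turn":[0,0,0],"fingers":1}])

```text
clock: 3.82
eef_pos: [508.2, -247.4, 31.5]
tcp_rot: [3.14, 0.001, 1.75]
contact_force: [0.3, 0.8, 0.6]
opening: 0.001
grasp_force: 0.0
```

Request:
play_rows(rows=[{"dp":[0,0,0.12],"turn":[0,0,0],"fingers":1},{"dp":[0,0.12,0],"turn":[0,0,0],"fingers":1},{"dp":[0,0.12,0],"turn":[0,0,0],"fingers":1},{"dp":[0,0.12,0],"turn":[0,0,0],"fingers":1},{"dp":[0,0,0],"turn":[0,0,0],"fingers":1}])

```text
clock: 4.23
eef_pos: [522.5, -245.3, 25.6]
tcp_rot: [3.14, 0.001, 1.749]
contact_force: [-0.1, -0.0, 0.2]
opening: 0.002
grasp_force: 0.0
```

Request:
play_rows(rows=[{"dp":[0,0.1,0],"turn":[0,0,0],"fingers":1},{"dp":[0,0.05,0],"turn":[0,0,0],"fingers":1},{"dp":[0,0,0],"turn":[0,0,0],"fingers":1}])

```text
clock: 4.48
eef_pos: [527.7, -244.1, 25.1]
tcp_rot: [3.141, 0.0, 1.748]
contact_force: [0.3, -0.0, 0.9]
opening: -0.003
grasp_force: 0.4
```

Request:
play_rows(rows=[{"dp":[0,0.07,0],"turn":[0,0,0],"fingers":1},{"dp":[0,0,0],"turn":[0,0,0],"fingers":1}])

```text
clock: 4.65
eef_pos: [530.4, -243.7, 25.1]
tcp_rot: [3.141, 0.0, 1.748]
contact_force: [-0.1, -0.1, 0.2]
opening: -0.002
grasp_force: 0.0
```

Request:
play_rows(rows=[{"dp":[0,0.06,0],"turn":[0,0,0],"fingers":1},{"dp":[0,0,0],"turn":[0,0,0],"fingers":1}])

```text
clock: 4.82
eef_pos: [531.5, -243.3, 25.0]
tcp_rot: [-3.14, -0.0, 1.749]
contact_force: [-3.8, -1.7, 5.1]
opening: 0.002
grasp_force: 4.5
```

Request:
play_rows(rows=[{"dp":[0,0.06,0],"turn":[0,0,0],"fingers":1},{"dp":[0,0,0],"turn":[0,0,0],"fingers":1}])

```text
clock: 4.98
eef_pos: [531.9, -243.2, 25.0]
tcp_rot: [-3.136, -0.001, 1.749]
contact_force: [-12.6, -5.4, 10.6]
opening: 0.001
grasp_force: 8.7
```

```bash
python3 - <<'E'
from h import *
d=snap('wrist','w2');p=d['pixels'][160:310,200:400,::-1]
cv2.imwrite('pics/w2c.png',cv2.resize(p,(600,450),interpolation=cv2.INTER_CUBIC))
E
```

```text
(no output)
```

View pics/w2c.png

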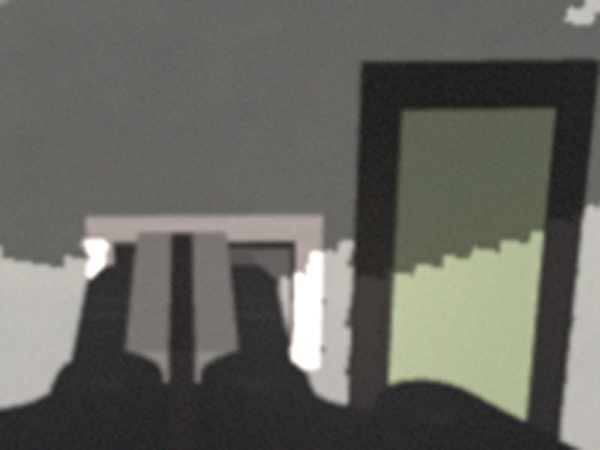

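The tips stand inside the slot, with the ridge against its far end (crop about (265,265)) and a 13 N stop force. I back off and check.

Request:
play_rows(rows=[{"dp":[0,-0.25,0],"turn":[0,0,0],"fingers":1},{"dp":[0,0,-0.5],"turn":[0,0,0],"fingers":1},{"dp":[0.3,-0.3,-0.9],"turn":[0,0,0],"fingers":0.8},{"dp":[0.7,-0.3,-0.7],"turn":[0,0,0],"fingers":0.6},{"dp":[0.9,-0.3,-0.3],"turn":[0,0,0],"fingers":0.5}])

```text
clock: 5.45
eef_pos: [477.6, -177.4, 124.1]
tcp_rot: [3.137, 0.003, 1.746]
contact_force: [1.4, 1.2, 0.6]
opening: 0.419
grasp_force: 0.0
```

Request:
play_rows(rows=[{"dp":[0.4,0,-0.4],"turn":[0,0,0],"fingers":0.5},{"dp":[0,0,0],"turn":[0,0,0],"fingers":0.5},{"dp":[0,0,0],"turn":[0,0,0],"fingers":0.5}])

```text
clock: 5.7
eef_pos: [473.6, -159.9, 138.0]
tcp_rot: [3.139, 0.001, 1.75]
contact_force: [0.4, -0.3, -1.2]
opening: 0.499
grasp_force: 0.0
```

```bash
python3 - <<'E'
from h import *
d=snap('wrist','w3');s=r.sense();print(s['eef_pos'],s['opening'])
S=np.array([655.2,-223.6,0]);X=np.array([.984,.177,0])
u=proj(d,S-120*X+[0,0,28]);print(u);x,y=[int(np.clip(v,l,h)) for v,l,h in zip(u,(50,38),(461,345))]
cv2.imwrite('pics/w3c.png',cv2.resize(d['pixels'][y-38:y+38,x-50:x+50,::-1],(600,450),interpolation=cv2.INTER_CUBIC))
E
```

```text
[ 473.50732669 -160.45559612  137.24755321] 0.4995852702170042
[314.11106322 296.510692  ]
```

View pics/w3c.png

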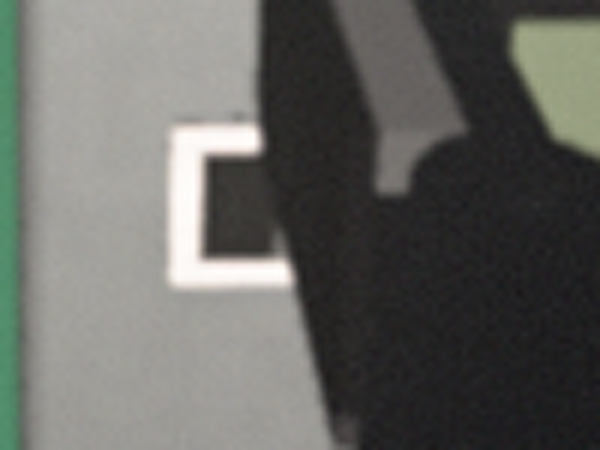

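The slot's front half is now empty, with the white frame at crop (170-290,125-290), so the switch is on. I go on to the tin's bail.

Request:
play_rows(rows=[{"dp":[0.5,0.1,-0.8],"turn":[0,0,0],"fingers":0.5},{"dp":[0.6,0.2,-0.7],"turn":[0,0,0],"fingers":0.5},{"dp":[0.9,0.3,0],"turn":[0,0,0],"fingers":0.5},{"dp":[0.9,0.3,0],"turn":[0,0,0],"fingers":0.5},{"dp":[0.9,0.3,0],"turn":[0,0,0],"fingers":0.5}])

```text
clock: 6.17
eef_pos: [494.1, -1.7, 196.7]
tcp_rot: [3.141, 0.0, 1.746]
contact_force: [0.5, -0.5, 0.0]
opening: 0.502
grasp_force: 0.0
```

Request:
play_rows(rows=[{"dp":[0.9,0.3,0],"turn":[0,0,0],"fingers":0.5},{"dp":[0.9,0.3,0],"turn":[0,0,0],"fingers":0.5},{"dp":[0.9,0.3,0],"turn":[0,0,0],"fingers":0.5},{"dp":[0.8,0.2,0],"turn":[0,0,0],"fingers":0.5},{"dp":[0,0,0],"turn":[0,0,1],"fingers":0.5}])

```text
clock: 6.58
eef_pos: [513.2, 147.7, 196.0]
tcp_rot: [3.142, -0.002, 1.647]
contact_force: [0.2, -0.2, 0.0]
opening: 0.496
grasp_force: 0.0
```

Request:
play_rows(rows=[{"dp":[0,0,0],"turn":[0,0,1],"fingers":0.5},{"dp":[0,0,0],"turn":[0,0,1],"fingers":0.5},{"dp":[0,0,0],"turn":[0,0,0.1],"fingers":0.5},{"dp":[0,0,0],"turn":[0,0,0],"fingers":0.5}])

```text
clock: 6.92
eef_pos: [512.3, 142.8, 196.0]
tcp_rot: [-3.141, 0.001, 1.425]
contact_force: [-0.2, 0.6, 0.5]
opening: 0.499
grasp_force: 0.0
```

```bash
python3 - <<'E'
from h import *
d=snap('wrist','w4'); s=r.sense(); print(s['eef_pos'],s['tcp_rot'])
print(proj(d,[522.4,203.1,85]),proj(d,[627,188,108]))
E
```

```text
[512.21645039 142.77433782 196.2285838 ] [-3.14068869e+00  4.68082090e-04  1.42635965e+00]
[261.51285893 110.43348673] [421.3761035  111.49489527]
```

View pics/w4.png

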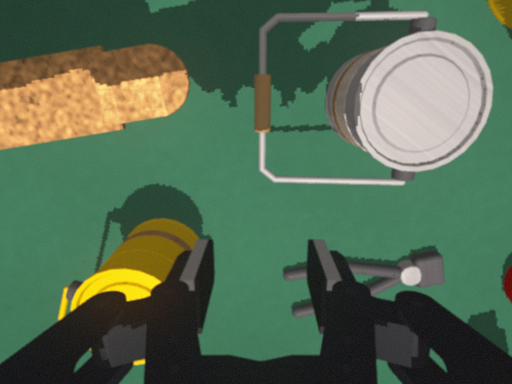

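The picture shows the grip at (262,103) and the lid at (427,100). The crossbar is vertical in the image, so the gripper is aligned with it.

```bash
python3 - <<'E'
from h import *
d=load('w4');g=onz(d,(262,103),86);l=onz(d,(427,100),108);print(g,l)
y=1.4264;tx=np.array([np.cos(y),np.sin(y),0]);ty=np.array([np.sin(y),-np.cos(y),0])
e=np.array([512.2,142.8,196.2]);q=g-e;print(q@tx/40,q@ty/40,(196.2-67)/40)
v=(l-g)[:2];print(np.hypot(*v),np.arctan2(v[1],v[0]))
E
```

```text
[523.50727167 208.26343473  86.        ] [630.6432817  194.83863367 108.        ]
1.660230355137217 0.044243278435931496 3.2299999999999995
107.97383909743986 -0.12465642427599062
```

Request:
play_rows(rows=[{"dp":[0.8,0.02,0],"turn":[0,0,0],"fingers":0.5},{"dp":[0.86,0.02,0],"turn":[0,0,0],"fingers":0.5},{"dp":[0,0,0],"turn":[0,0,0],"fingers":0.5},{"dp":[0,0,0.6],"turn":[0,0,0],"fingers":0.5},{"dp":[0,0,0.7],"turn":[0,0,0],"fingers":0.5}])

```text
clock: 7.38
eef_pos: [525.1, 209.6, 146.0]
tcp_rot: [3.138, -0.002, 1.427]
contact_force: [0.0, -0.6, -0.9]
opening: 0.5
grasp_force: 0.0
```

Request:
play_rows(rows=[{"dp":[0,0,0.7],"turn":[0,0,0],"fingers":0.5},{"dp":[0,0,0.7],"turn":[0,0,0],"fingers":0.5},{"dp":[0,0,0.5],"turn":[0,0,0],"fingers":0.5},{"dp":[0,0,0],"turn":[0,0,0],"fingers":0.5},{"dp":[0,0,0],"turn":[0,0,0],"fingers":0.5}])

```text
clock: 7.8
eef_pos: [522.8, 208.1, 68.2]
tcp_rot: [-3.139, 0.001, 1.425]
contact_force: [-0.2, 0.1, -0.3]
opening: 0.498
grasp_force: 0.0
```

```bash
python3 - <<'E'
from h import *
d=snap('side','s1');cv2.imwrite('pics/s1c.png',cv2.resize(d['pixels'][110:230,180:320,::-1],(700,600),interpolation=cv2.INTER_CUBIC))
print(r.sense()['eef_pos'],r.sense()['contact_force'])
E
```

```text
[523.70710568 208.54506617  69.43392906] [ 0.96998911 -0.27086752 -0.34485372]
```

View pics/s1c.png

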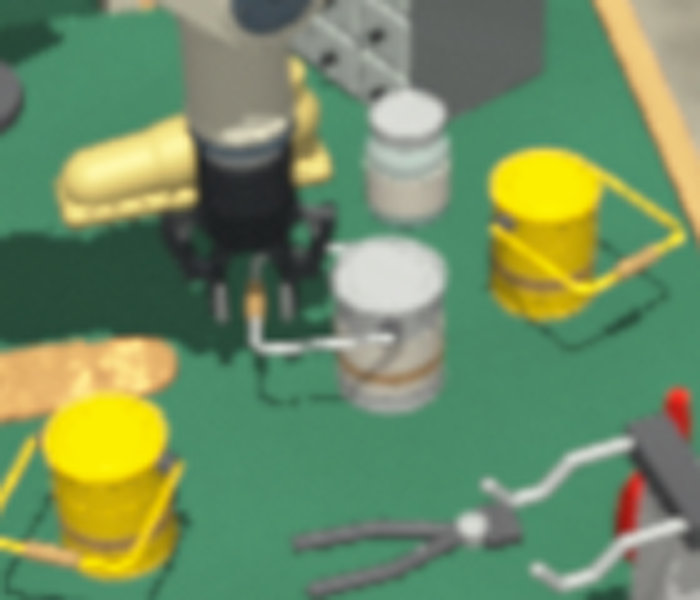

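The grip at crop (255,300) sits between the fingers, so I close.

Request:
play_rows(rows=[{"dp":[0,0,0],"turn":[0,0,0],"fingers":1},{"dp":[0,0,0],"turn":[0,0,0],"fingers":1},{"dp":[0,0,0],"turn":[0,0,0],"fingers":1},{"dp":[0,0,0],"turn":[0,0,0],"fingers":1},{"dp":[0,0,0],"turn":[0,0,0],"fingers":1}], force=45)

```text
clock: 8.27
eef_pos: [523.6, 208.9, 69.6]
tcp_rot: [3.141, -0.001, 1.424]
contact_force: [0.8, 1.3, 0.0]
opening: 0.117
grasp_force: 43.9
```

Request:
play_rows(rows=[{"dp":[0,0.04,-0.5],"turn":[0,0,0],"fingers":1},{"dp":[0,0.12,-0.45],"turn":[0,0,0],"fingers":1},{"dp":[0,0.19,-0.42],"turn":[0,0,0],"fingers":1},{"dp":[0,0.26,-0.38],"turn":[0,0,0],"fingers":1},{"dp":[0,0.32,-0.32],"turn":[0,0,0],"fingers":1}])

```text
clock: 8.68
eef_pos: [559.9, 203.4, 153.3]
tcp_rot: [-3.141, -0.0, 1.424]
contact_force: [-1.1, -0.3, 0.8]
opening: 0.116
grasp_force: 44.2
```

Request:
play_rows(rows=[{"dp":[0,0.38,-0.26],"turn":[0,0,0],"fingers":1},{"dp":[0,0.41,-0.19],"turn":[0,0,0],"fingers":1},{"dp":[0,0.44,-0.12],"turn":[0,0,0],"fingers":1},{"dp":[0,0.4,0],"turn":[0,0,0],"fingers":1},{"dp":[0,0,0],"turn":[0,0,0],"fingers":1}])

```text
clock: 9.1
eef_pos: [627.6, 193.5, 175.6]
tcp_rot: [3.138, -0.001, 1.423]
contact_force: [-1.0, 0.4, 0.9]
opening: 0.117
grasp_force: 44.9
```

Request:
play_rows(rows=[{"dp":[0,0,0],"turn":[0,0,0],"fingers":1},{"dp":[0,0,0],"turn":[0,0,0],"fingers":1},{"dp":[0,0,0],"turn":[0,0,0],"fingers":1}])

```text
clock: 9.35
eef_pos: [623.5, 193.8, 174.3]
tcp_rot: [-3.14, 0.0, 1.424]
contact_force: [-0.6, 1.0, -0.3]
opening: 0.115
grasp_force: 44.8
```

```bash
python3 - <<'E'
from h import *
d=snap('side','s2');cv2.imwrite('pics/s2c.png',cv2.resize(d['pixels'][110:230,180:320,::-1],(700,600),interpolation=cv2.INTER_CUBIC))
E
```

```text
(no output)
```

View pics/s2c.png

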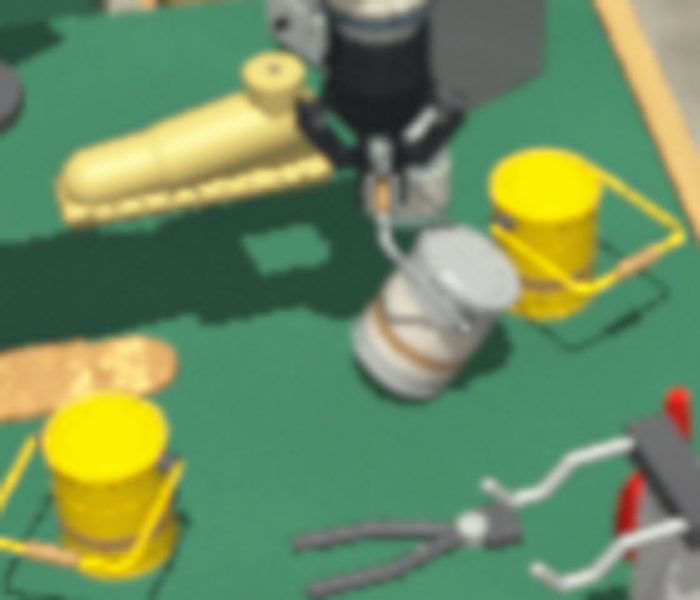

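The picture shows the tin tilted about 30° by the stiff ears (lid at crop (465,270)), because my raise was too fast. I swing the grip back so the tin settles flat, then I raise it slowly.

Request:
play_rows(rows=[{"dp":[0,-0.24,0.06],"turn":[0,0,0],"fingers":1},{"dp":[0,-0.25,0.08],"turn":[0,0,0],"fingers":1},{"dp":[0,-0.25,0.09],"turn":[0,0,0],"fingers":1},{"dp":[0,-0.24,0.11],"turn":[0,0,0],"fingers":1},{"dp":[0,-0.23,0.12],"turn":[0,0,0],"fingers":1}])

```text
clock: 9.82
eef_pos: [575.0, 201.1, 155.8]
tcp_rot: [-3.141, 0.0, 1.424]
contact_force: [-1.9, 0.8, 0.5]
opening: 0.118
grasp_force: 44.9
```

Request:
play_rows(rows=[{"dp":[0,-0.22,0.13],"turn":[0,0,0],"fingers":1},{"dp":[0,-0.22,0.15],"turn":[0,0,0],"fingers":1},{"dp":[0,-0.21,0.16],"turn":[0,0,0],"fingers":1},{"dp":[0,-0.2,0.17],"turn":[0,0,0],"fingers":1},{"dp":[0,-0.19,0.18],"turn":[0,0,0],"fingers":1}])

```text
clock: 10.23
eef_pos: [534.8, 207.1, 123.9]
tcp_rot: [3.141, -0.0, 1.424]
contact_force: [2.7, 0.0, -0.9]
opening: 0.12
grasp_force: 44.7
```

Request:
play_rows(rows=[{"dp":[0,0,0],"turn":[0,0,0],"fingers":1},{"dp":[0,0,0],"turn":[0,0,0],"fingers":1},{"dp":[0,0,0],"turn":[0,0,0],"fingers":1}])

```text
clock: 10.48
eef_pos: [536.6, 207.0, 124.8]
tcp_rot: [3.14, -0.0, 1.424]
contact_force: [0.5, 0.0, -1.2]
opening: 0.119
grasp_force: 44.7
```

```bash
python3 - <<'E'
from h import *
d=snap('side','s3');cv2.imwrite('pics/s3c.png',cv2.resize(d['pixels'][110:230,180:320,::-1],(700,600),interpolation=cv2.INTER_CUBIC))
E
```

```text
(no output)
```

View pics/s3c.png

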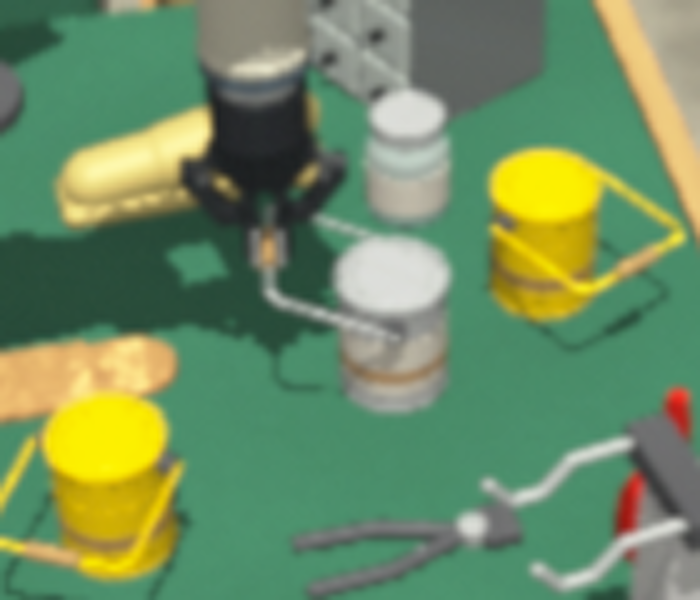

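The tin is flat again (lid at crop (392,275)) and the bail is at about 30°. The view budget is used up, so from here I check tilt numerically from the brown stripe's slope in the side camera.

```bash
cat >> h.py <<'E'
def stripe(d,x0=235,x1=300,y0=165,y1=215):
    hsv=cv2.cvtColor(d['pixels'],cv2.COLOR_RGB2HSV).astype(int)
    m=(hsv[...,0]>=8)&(hsv[...,0]<=19)&(hsv[...,1]>75)&(hsv[...,1]<200)&(hsv[...,2]>70)
    k=np.zeros_like(m);k[y0:y1,x0:x1]=m[y0:y1,x0:x1]
    n,l,s,c=cv2.connectedComponentsWithStats(k.astype(np.uint8),connectivity=8)
    if n<2: return None
    i=1+np.argmax(s[1:,4]); q=np.argwhere(l==i)[:,::-1].astype(np.float32)
    vx,vy,_,_=cv2.fitLine(q,2,0,.01,.01).ravel(); return c[i].round(1),s[i,4],round(np.degrees(np.arctan(vy/vx)),1)
E
python3 - <<'E'
from h import *
for f in('s0','s1','s2','s3'): print(f,stripe(load(f)))
E
```

```text
s0 (array([257.9, 184.6]), np.int32(30), np.float32(-1.9))
s1 (array([257.9, 184.6]), np.int32(30), np.float32(-1.9))
s2 (array([260.7, 178.4]), np.int32(41), np.float32(39.5))
s3 (array([258.3, 184.5]), np.int32(29), np.float32(-2.0))
```

Request:
play_rows(rows=[{"dp":[0,0.05,-0.09],"turn":[0,0,0],"fingers":1},{"dp":[0,0.05,-0.08],"turn":[0,0,0],"fingers":1},{"dp":[0,0.05,-0.08],"turn":[0,0,0],"fingers":1},{"dp":[0,0.05,-0.08],"turn":[0,0,0],"fingers":1},{"dp":[0,0.055,-0.075],"turn":[0,0,0],"fingers":1}])

```text
clock: 10.95
eef_pos: [546.1, 205.4, 141.4]
tcp_rot: [3.141, -0.0, 1.424]
contact_force: [0.4, -0.6, -1.0]
opening: 0.119
grasp_force: 44.6
```

```bash
python3 - <<'E'
from h import *
print(stripe(snap('side','s4')),r.sense()['eef_pos'],r.sense()['contact_force'])
E
```

```text
(array([258. , 184.6]), np.int32(29), np.float32(-1.0)) [546.79848598 205.48545684 141.9337652 ] [ 1.86049368 -0.83212743 -0.21344031]
```

Request:
play_rows(rows=[{"dp":[0,0.06,-0.068],"turn":[0,0,0],"fingers":1},{"dp":[0,0.062,-0.066],"turn":[0,0,0],"fingers":1},{"dp":[0,0.065,-0.064],"turn":[0,0,0],"fingers":1},{"dp":[0,0.067,-0.062],"turn":[0,0,0],"fingers":1},{"dp":[0,0.069,-0.06],"turn":[0,0,0],"fingers":1}])

```text
clock: 11.42
eef_pos: [558.1, 203.5, 153.9]
tcp_rot: [-3.14, 0.0, 1.424]
contact_force: [-3.1, 0.6, 2.6]
opening: 0.119
grasp_force: 45.1
```

```bash
python3 - <<'E'
from h import *
print(stripe(snap('side','s5')),r.sense()['eef_pos'],r.sense()['contact_force'])
E
```

```text
(array([258.3, 184.4]), np.int32(32), np.float32(-1.8)) [558.93187436 203.60774219 154.41421719] [-3.12278908  1.69933476  4.89450145]
```

Request:
play_rows(rows=[{"dp":[0,0.071,-0.057],"turn":[0,0,0],"fingers":1},{"dp":[0,0.073,-0.055],"turn":[0,0,0],"fingers":1},{"dp":[0,0.075,-0.052],"turn":[0,0,0],"fingers":1},{"dp":[0,0.077,-0.05],"turn":[0,0,0],"fingers":1},{"dp":[0,0.079,-0.047],"turn":[0,0,0],"fingers":1}])

```text
clock: 11.88
eef_pos: [573.6, 201.3, 164.4]
tcp_rot: [3.141, -0.0, 1.424]
contact_force: [-2.7, -0.1, 3.2]
opening: 0.12
grasp_force: 45.2
```

```bash
python3 - <<'E'
from h import *
print(stripe(snap('side','s6')),r.sense()['eef_pos'],r.sense()['contact_force'])
E
```

```text
(array([258.9, 183.8]), np.int32(30), np.float32(4.9)) [574.4392622  201.33770055 164.78928784] [-1.88185223  1.39643199  4.11332945]
```

Request:
play_rows(rows=[{"dp":[0,0,-0.05],"turn":[0,0,0],"fingers":1},{"dp":[0,0,-0.05],"turn":[0,0,0],"fingers":1},{"dp":[0,0,0],"turn":[0,0,0],"fingers":1},{"dp":[0,0,0],"turn":[0,0,0],"fingers":1}])

```text
clock: 12.27
eef_pos: [573.6, 201.2, 168.0]
tcp_rot: [3.141, -0.0, 1.424]
contact_force: [0.6, 0.0, -3.0]
opening: 0.114
grasp_force: 44.7
```

```bash
python3 - <<'E'
from h import *
print(stripe(snap('side','s7')),r.sense()['eef_pos'],r.sense()['contact_force'])
E
```

```text
(array([257.8, 184.6]), np.int32(29), np.float32(0.4)) [573.45295477 201.21167223 167.83184888] [ 1.10826492 -0.55157895 -0.95833573]
```

Request:
play_rows(rows=[{"dp":[0,0.083,-0.047],"turn":[0,0,0],"fingers":1},{"dp":[0,0.085,-0.043],"turn":[0,0,0],"fingers":1},{"dp":[0,0.087,-0.04],"turn":[0,0,0],"fingers":1},{"dp":[0,0.088,-0.036],"turn":[0,0,0],"fingers":1},{"dp":[0,0.089,-0.033],"turn":[0,0,0],"fingers":1}])

```text
clock: 12.73
eef_pos: [590.8, 198.8, 176.2]
tcp_rot: [3.142, -0.0, 1.424]
contact_force: [0.0, 0.6, -2.4]
opening: 0.121
grasp_force: 44.6
```

```bash
python3 - <<'E'
from h import *
print(stripe(snap('side','s8')),r.sense()['eef_pos'],r.sense()['contact_force'])
E
```

```text
(array([258.1, 184.6]), np.int32(28), np.float32(-1.8)) [591.56757636 198.74458924 176.49450674] [ 2.09683339  0.40213291 -2.45943561]
```

Request:
play_rows(rows=[{"dp":[0,0.09,-0.03],"turn":[0,0,0],"fingers":1},{"dp":[0,0.092,-0.028],"turn":[0,0,0],"fingers":1},{"dp":[0,0.093,-0.025],"turn":[0,0,0],"fingers":1},{"dp":[0,0.094,-0.021],"turn":[0,0,0],"fingers":1},{"dp":[0,0,0],"turn":[0,0,0],"fingers":1}])

```text
clock: 13.2
eef_pos: [606.0, 196.8, 180.8]
tcp_rot: [3.14, -0.001, 1.424]
contact_force: [-0.5, 1.0, 5.5]
opening: 0.121
grasp_force: 45.4
```

```bash
python3 - <<'E'
from h import *
print(stripe(snap('side','s9')),r.sense()['eef_pos'],r.sense()['contact_force'])
E
```

```text
(array([258.2, 184.7]), np.int32(28), np.float32(-2.9)) [605.64198901 196.81610998 180.75139783] [-0.3453115   0.58080276  4.27645819]
```

Request:
play_rows(rows=[{"dp":[0,0.02,-0.06],"turn":[0,0,0],"fingers":1},{"dp":[0,0.09,-0.03],"turn":[0,0,0],"fingers":1},{"dp":[0,0.09,-0.02],"turn":[0,0,0],"fingers":1},{"dp":[0,0.09,-0.01],"turn":[0,0,0],"fingers":1},{"dp":[0,0,0],"turn":[0,0,0],"fingers":1}])

```text
clock: 13.67
eef_pos: [616.9, 194.7, 184.6]
tcp_rot: [-3.141, 0.0, 1.424]
contact_force: [-0.4, -0.6, -5.2]
opening: 0.121
grasp_force: 44.3
```

```bash
python3 - <<'E'
from h import *
print(stripe(snap('side','s10')),r.sense()['eef_pos'],r.sense()['contact_force'])
E
```

```text
(array([253.8, 184.7]), np.int32(29), np.float32(-1.4)) [616.51080774 194.75526894 184.49628955] [-0.67648424 -0.02699701 -5.51718781]
```

Request:
play_rows(rows=[{"dp":[0,0.09,-0.01],"turn":[0,0,0],"fingers":1},{"dp":[0,0.09,-0.005],"turn":[0,0,0],"fingers":1},{"dp":[0,0.05,0],"turn":[0,0,0],"fingers":1},{"dp":[0,0,0],"turn":[0,0,0],"fingers":1},{"dp":[0,0,0],"turn":[0,0,0],"fingers":1}])

```text
clock: 14.13
eef_pos: [625.7, 193.6, 185.6]
tcp_rot: [3.141, -0.0, 1.424]
contact_force: [0.7, -0.5, -4.9]
opening: 0.121
grasp_force: 44.4
```

```bash
python3 - <<'E'
from h import *
print(stripe(snap('side','s11')),r.sense()['eef_pos'],r.sense()['contact_force'])
E
```

```text
(array([258.7, 184. ]), np.int32(28), np.float32(-1.3)) [625.60587681 193.59230488 185.60372276] [ 0.76862601 -0.20021984 -4.22405993]
```

Request:
play_rows(rows=[{"dp":[0,0,0],"turn":[0,0,0],"fingers":1},{"dp":[0,0,0],"turn":[0,0,0],"fingers":1},{"dp":[0,0,0],"turn":[0,0,0],"fingers":1},{"dp":[0,0,0],"turn":[0,0,0],"fingers":1},{"dp":[0,0,0],"turn":[0,0,0],"fingers":1}])

```text
clock: 14.6
eef_pos: [625.5, 193.6, 185.6]
tcp_rot: [3.142, -0.0, 1.424]
contact_force: [0.3, 0.1, -4.3]
opening: 0.122
grasp_force: 44.4
```

```bash
python3 - <<'E'
from h import *
print(stripe(snap('side','s12')),r.sense()['eef_pos'],r.sense()['contact_force'])
d=load('w1');ri=onz(d,(307,244),30);print(ri+125*np.array([.984,.177,0]))
print(onz(load('t0'),(226,252),108),onz(load('t0'),(262,125),100))
E
```

```text
(array([258.6, 183.9]), np.int32(28), np.float32(-0.8)) [625.51595578 193.63367967 185.62634   ] [ 0.53741748  0.07653748 -3.3076814 ]
[ 654.35525813 -219.26467373   30.        ]
[392.96161501  54.80348197 108.        ] [774.90128966 -38.72995366 100.        ]
```

Request:
play_rows(rows=[{"dp":[0,0,-0.1],"turn":[0,0,0],"fingers":1},{"dp":[0,0,-0.2],"turn":[0,0,0],"fingers":1},{"dp":[0,0,-0.25],"turn":[0,0,-0.2],"fingers":1},{"dp":[0,0,-0.25],"turn":[0,0,-0.3],"fingers":1},{"dp":[0,0,-0.25],"turn":[0,0,-0.4],"fingers":1}])

```text
clock: 15.07
eef_pos: [625.7, 193.7, 229.2]
tcp_rot: [3.141, -0.0, 1.52]
contact_force: [0.5, 0.4, -4.4]
opening: 0.117
grasp_force: 44.3
```

Request:
play_rows(rows=[{"dp":[0,0,-0.25],"turn":[0,0,-0.4],"fingers":1},{"dp":[0,0,-0.25],"turn":[0,0,-0.4],"fingers":1},{"dp":[0,0,-0.25],"turn":[0,0,-0.4],"fingers":1},{"dp":[0,0,-0.25],"turn":[0,0,-0.4],"fingers":1},{"dp":[0,0,-0.2],"turn":[0,0,-0.3],"fingers":1}])

```text
clock: 15.48
eef_pos: [625.9, 193.7, 277.7]
tcp_rot: [3.14, -0.0, 1.72]
contact_force: [0.5, -0.3, -4.2]
opening: 0.119
grasp_force: 44.3
```

Request:
play_rows(rows=[{"dp":[0,0,-0.15],"turn":[0,0,-0.2],"fingers":1},{"dp":[0,0,-0.05],"turn":[0,0,-0.1],"fingers":1},{"dp":[0,0,0],"turn":[0,0,0],"fingers":1},{"dp":[0,0,0],"turn":[0,0,0],"fingers":1}])

```text
clock: 15.82
eef_pos: [625.3, 193.5, 283.5]
tcp_rot: [-3.141, 0.0, 1.748]
contact_force: [0.6, -0.4, -5.1]
opening: 0.12
grasp_force: 44.3
```

Request:
play_rows(rows=[{"dp":[-0.1,-0.035,0],"turn":[0,0,0],"fingers":1},{"dp":[-0.2,-0.07,0],"turn":[0,0,0],"fingers":1},{"dp":[-0.3,-0.104,0],"turn":[0,0,0],"fingers":1},{"dp":[-0.4,-0.139,0],"turn":[0,0,0],"fingers":1},{"dp":[-0.5,-0.174,0],"turn":[0,0,0],"fingers":1}])

```text
clock: 16.23
eef_pos: [615.2, 129.5, 283.3]
tcp_rot: [-3.141, 0.0, 1.749]
contact_force: [1.6, 0.5, -5.1]
opening: 0.117
grasp_force: 44.3
```

Request:
play_rows(rows=[{"dp":[-0.5,-0.174,0],"turn":[0,0,0],"fingers":1},{"dp":[-0.5,-0.174,0],"turn":[0,0,0],"fingers":1},{"dp":[-0.5,-0.174,0],"turn":[0,0,0],"fingers":1},{"dp":[-0.5,-0.174,0],"turn":[0,0,0],"fingers":1},{"dp":[-0.5,-0.174,0],"turn":[0,0,0],"fingers":1}])

```text
clock: 16.65
eef_pos: [598.0, 23.6, 283.6]
tcp_rot: [-3.141, 0.0, 1.747]
contact_force: [-0.2, 0.7, -5.1]
opening: 0.118
grasp_force: 44.3
```

Request:
play_rows(rows=[{"dp":[-0.5,-0.174,0],"turn":[0,0,0],"fingers":1},{"dp":[-0.5,-0.174,0],"turn":[0,0,0],"fingers":1},{"dp":[-0.5,-0.174,0],"turn":[0,0,0],"fingers":1},{"dp":[-0.5,-0.174,0],"turn":[0,0,0],"fingers":1},{"dp":[-0.5,-0.174,0],"turn":[0,0,0],"fingers":1}])

```text
clock: 17.07
eef_pos: [581.3, -80.8, 283.6]
tcp_rot: [-3.141, 0.0, 1.748]
contact_force: [0.3, 0.1, -5.7]
opening: 0.119
grasp_force: 44.3
```

Request:
play_rows(rows=[{"dp":[-0.5,-0.174,0],"turn":[0,0,0],"fingers":1},{"dp":[-0.5,-0.174,0],"turn":[0,0,0],"fingers":1},{"dp":[-0.5,-0.174,0],"turn":[0,0,0],"fingers":1},{"dp":[-0.5,-0.174,0],"turn":[0,0,0],"fingers":1},{"dp":[-0.5,-0.174,0],"turn":[0,0,0],"fingers":1}])

```text
clock: 17.48
eef_pos: [564.3, -185.2, 283.6]
tcp_rot: [-3.141, 0.0, 1.747]
contact_force: [-0.4, 0.1, -4.8]
opening: 0.119
grasp_force: 44.3
```

Request:
play_rows(rows=[{"dp":[-0.5,-0.174,0],"turn":[0,0,0],"fingers":1},{"dp":[-0.4,-0.139,0],"turn":[0,0,0],"fingers":1},{"dp":[-0.25,-0.087,0],"turn":[0,0,0],"fingers":1},{"dp":[-0.15,-0.05,0],"turn":[0,0,0],"fingers":1},{"dp":[-0.05,-0.02,0],"turn":[0,0,0],"fingers":1}])

```text
clock: 17.9
eef_pos: [556.1, -240.6, 283.5]
tcp_rot: [-3.141, 0.0, 1.747]
contact_force: [-0.5, -0.2, -4.7]
opening: 0.12
grasp_force: 44.3
```

Request:
play_rows(rows=[{"dp":[0,0,0],"turn":[0,0,0],"fingers":1},{"dp":[0,0,0],"turn":[0,0,0],"fingers":1},{"dp":[0,0,0],"turn":[0,0,0],"fingers":1},{"dp":[0,0,0],"turn":[0,0,0],"fingers":1},{"dp":[0,0,0],"turn":[0,0,0],"fingers":1}])

```text
clock: 18.32
eef_pos: [557.1, -238.7, 283.6]
tcp_rot: [3.141, -0.0, 1.749]
contact_force: [0.3, -0.2, -4.7]
opening: 0.122
grasp_force: 44.3
```

```bash
python3 - <<'E'
from h import *
d=snap('side','s13');s=r.sense();print(s['eef_pos'],s['tcp_rot'],s['contact_force'])
e=s['eef_pos'];u=proj(d,[e[0],e[1],e[2]+12-160]);print(u)
x,y=u.astype(int);print(stripe(d,x-30,x+30,y-25,y+25))
t=snap('top','t13');
# grip (wood) in both views near expected
for c in(d,t): print(proj(c,e+[0,0,12]))
E
```

```text
[ 557.06354323 -238.78899923  283.60148337] [ 3.14149366e+00 -7.58171546e-05  1.74920822e+00] [ 0.14664216 -0.43928456 -5.27446375]
[260.92811663 248.33693864]
(array([262.5, 258.4]), np.int32(42), np.float32(-3.4))
[260.27759201 214.22720228]
[341.37804916 191.32079347]
```

Request:
play_rows(rows=[{"dp":[0,0.05,0],"turn":[0,0,0],"fingers":1},{"dp":[0,0.1,0],"turn":[0,0,0],"fingers":1},{"dp":[0,0.15,0],"turn":[0,0,0],"fingers":1},{"dp":[0,0.2,0],"turn":[0,0,0],"fingers":1},{"dp":[0,0.2,0],"turn":[0,0,0],"fingers":1}])

```text
clock: 18.83
eef_pos: [585.3, -234.3, 283.6]
tcp_rot: [3.142, -0.0, 1.748]
contact_force: [-0.2, 0.7, -4.9]
opening: 0.121
grasp_force: 44.3
```

Request:
play_rows(rows=[{"dp":[0,0.2,0],"turn":[0,0,0],"fingers":1},{"dp":[0,0.2,0],"turn":[0,0,0],"fingers":1},{"dp":[0,0.2,0],"turn":[0,0,0],"fingers":1},{"dp":[0,0.2,0],"turn":[0,0,0],"fingers":1},{"dp":[0,0.2,0],"turn":[0,0,0],"fingers":1}])

```text
clock: 19.25
eef_pos: [624.8, -227.1, 283.5]
tcp_rot: [3.141, -0.0, 1.749]
contact_force: [0.4, -0.3, -5.1]
opening: 0.122
grasp_force: 44.3
```

Request:
play_rows(rows=[{"dp":[0,0.2,0],"turn":[0,0,0],"fingers":1},{"dp":[0,0.2,0],"turn":[0,0,0],"fingers":1},{"dp":[0,0.18,0],"turn":[0,0,0],"fingers":1},{"dp":[0,0.12,0],"turn":[0,0,0],"fingers":1},{"dp":[0,0.08,0],"turn":[0,0,0],"fingers":1}])

```text
clock: 19.67
eef_pos: [655.1, -221.7, 283.4]
tcp_rot: [-3.141, -0.0, 1.749]
contact_force: [0.1, 0.3, -4.3]
opening: 0.125
grasp_force: 44.3
```

Request:
play_rows(rows=[{"dp":[0,0,0],"turn":[0,0,0],"fingers":1},{"dp":[0,0,0],"turn":[0,0,0],"fingers":1},{"dp":[0,0,0],"turn":[0,0,0],"fingers":1},{"dp":[0,0,0],"turn":[0,0,0],"fingers":1},{"dp":[0,0,0],"turn":[0,0,0],"fingers":1}])

```text
clock: 20.08
eef_pos: [654.3, -221.9, 283.7]
tcp_rot: [3.142, 0.0, 1.748]
contact_force: [0.2, -0.3, -4.0]
opening: 0.117
grasp_force: 44.3
```

```bash
python3 - <<'E'
from h import *
s=r.sense();e=s['eef_pos'];print(e,s['contact_force'])
a=snap('top','t14');b=snap('side','s14');w=snap('wrist','w14')
# wood grip blobs near its expected place
for d in(a,b,w):
    u=proj(d,e+[0,0,12.4]);x,y=u.astype(int)
    print(u,stripe(d,max(x-20,0),x+20,max(y-20,0),y+20))
E
```

```text
[ 654.264941  -221.8963944  283.7236878] [ 0.23861176 -0.32742511 -4.03880616]
[335.01349607 152.95209355] None
[291.44245666 205.20535057] (array([292.3, 206.8]), np.int32(24), np.float32(82.2))
[258.30405842 270.75831131] (array([260.3, 269.7]), np.int32(1022), np.float32(88.5))
```

Request:
play_rows(rows=[{"dp":[0,0,0.1],"turn":[0,0,0],"fingers":1},{"dp":[0,0,0.15],"turn":[0,0,0],"fingers":1},{"dp":[0,0,0.2],"turn":[0,0,0],"fingers":1},{"dp":[0,0,0.2],"turn":[0,0,0],"fingers":1},{"dp":[0,0,0.1],"turn":[0,0,0],"fingers":1}])

```text
clock: 20.65
eef_pos: [653.9, -221.5, 251.5]
tcp_rot: [-3.14, -0.001, 1.748]
contact_force: [1.0, 0.7, -5.5]
opening: 0.121
grasp_force: 44.3
```

Request:
play_rows(rows=[{"dp":[0,0,0.08],"turn":[0,0,0],"fingers":1},{"dp":[0,0,0.08],"turn":[0,0,0],"fingers":1},{"dp":[0,0,0],"turn":[0,0,0],"fingers":1},{"dp":[0,0,0],"turn":[0,0,0],"fingers":1}])

```text
clock: 20.98
eef_pos: [654.4, -221.8, 247.0]
tcp_rot: [-3.141, -0.0, 1.748]
contact_force: [0.4, 0.4, -4.6]
opening: 0.119
grasp_force: 44.3
```

Request:
play_rows(rows=[{"dp":[0,0,0.06],"turn":[0,0,0],"fingers":1},{"dp":[0,0,0.06],"turn":[0,0,0],"fingers":1},{"dp":[0,0,0],"turn":[0,0,0],"fingers":1},{"dp":[0,0,0],"turn":[0,0,0],"fingers":1}])

```text
clock: 21.32
eef_pos: [654.5, -221.7, 242.3]
tcp_rot: [-3.142, -0.0, 1.748]
contact_force: [-0.3, 0.0, -5.5]
opening: 0.122
grasp_force: 44.3
```

Request:
play_rows(rows=[{"dp":[0,0,0.05],"turn":[0,0,0],"fingers":1},{"dp":[0,0,0.03],"turn":[0,0,0],"fingers":1},{"dp":[0,0,0],"turn":[0,0,0],"fingers":1},{"dp":[0,0,0],"turn":[0,0,0],"fingers":1}])

```text
clock: 21.65
eef_pos: [654.5, -221.8, 239.1]
tcp_rot: [-3.141, -0.0, 1.748]
contact_force: [0.0, 0.6, -5.3]
opening: 0.121
grasp_force: 44.3
```

Request:
play_rows(rows=[{"dp":[0,0,0.03],"turn":[0,0,0],"fingers":1},{"dp":[0,0,0],"turn":[0,0,0],"fingers":1},{"dp":[0,0,0],"turn":[0,0,0],"fingers":1}])

```text
clock: 21.9
eef_pos: [654.6, -221.9, 238.1]
tcp_rot: [3.141, 0.0, 1.748]
contact_force: [-0.3, 0.5, -2.8]
opening: 0.119
grasp_force: 44.4
```

Request:
play_rows(rows=[{"dp":[0,0,0.025],"turn":[0,0,0],"fingers":1},{"dp":[0,0,0],"turn":[0,0,0],"fingers":1},{"dp":[0,0,0],"turn":[0,0,0],"fingers":1}])

```text
clock: 22.15
eef_pos: [654.5, -221.9, 237.7]
tcp_rot: [3.141, 0.0, 1.748]
contact_force: [-3.6, 0.2, 2.7]
opening: 0.117
grasp_force: 45.2
```

```bash
python3 - <<'E'
from h import *
s=r.sense();e=s['eef_pos'];print(e,s['contact_force'],s['wrist_torque'])
b=snap('side','s15')
x,y=proj(b,e+[0,0,12.4]).astype(int);print(x,y,stripe(b,x-20,x+20,y-20,y+20))
x,y=proj(b,e+[0,0,12.4-165]).astype(int);print(x,y,stripe(b,x-30,x+30,y-20,y+20))
E
```

```text
[ 654.45068023 -221.94972716  237.69859227] [-3.60266541  0.20538644  2.66549176] [ 0.05192499  0.53349081 -0.00828489]
290 215 (array([291.6, 217.5]), np.int32(24), np.float32(85.1))
289 249 (array([292.9, 257.8]), np.int32(38), np.float32(-4.8))
```

Both prongs carry the load: the force reversed at the expected height, with no side moment. I release and retreat upward.

Request:
play_rows(rows=[{"dp":[0,0,0],"turn":[0,0,0],"fingers":0.8},{"dp":[0,0,0],"turn":[0,0,0],"fingers":0.7},{"dp":[0,0,0],"turn":[0,0,0],"fingers":0.6},{"dp":[0,0,0],"turn":[0,0,0],"fingers":0.5},{"dp":[0,0,0],"turn":[0,0,0],"fingers":0.5}])

```text
clock: 22.62
eef_pos: [654.6, -221.8, 236.9]
tcp_rot: [3.141, 0.0, 1.748]
contact_force: [0.8, -0.5, 0.1]
opening: 0.502
grasp_force: 0.0
```

Request:
play_rows(rows=[{"dp":[0,0,-0.1],"turn":[0,0,0],"fingers":0.5},{"dp":[0,0,-0.2],"turn":[0,0,0],"fingers":0.5},{"dp":[0,0,-0.3],"turn":[0,0,0],"fingers":0.5},{"dp":[0,0,-0.5],"turn":[0,0,0],"fingers":0.5},{"dp":[0,0,-0.5],"turn":[0,0,0],"fingers":0.5}])

```text
clock: 23.03
eef_pos: [654.4, -221.8, 302.6]
tcp_rot: [-3.142, -0.0, 1.748]
contact_force: [0.5, 0.5, 0.0]
opening: 0.499
grasp_force: 0.0
```

Request:
play_rows(rows=[{"dp":[0,0,-0.5],"turn":[0,0,0],"fingers":0.5},{"dp":[0,0,-0.5],"turn":[0,0,0],"fingers":0.5},{"dp":[0,0,0],"turn":[0,0,0],"fingers":0.5},{"dp":[0,0,0],"turn":[0,0,0],"fingers":0.5},{"dp":[0,0,0],"turn":[0,0,0],"fingers":0.5}])

```text
clock: 23.45
eef_pos: [654.3, -221.7, 341.1]
tcp_rot: [3.142, 0.0, 1.748]
contact_force: [0.1, 0.1, 0.0]
opening: 0.502
grasp_force: 0.0
```

```bash
python3 - <<'E'
from h import *
for k in range(3):
    b=snap('side',f's2{k}')
    print(stripe(b,270,310,197,237),stripe(b,259,319,229,269))
a=snap('top','t20');s=r.sense();print(s['eef_pos'],s['contact_force'])
u,v=proj(a,[654.5,-222,251]),proj(b,[654.5,-222,251]);print(u,v)
g=stripe(b,270,310,197,237)
if g: print(onz(b,g[0],251.5))
E
```

```text
(array([290.3, 216.1]), np.int32(28), np.float32(64.0)) (array([285.4, 259.2]), np.int32(41), np.float32(5.9))
(array([290.2, 216.1]), np.int32(29), np.float32(63.3)) (array([286.7, 259.1]), np.int32(43), np.float32(4.4))
(array([290.4, 216.3]), np.int32(27), np.float32(63.8)) (array([288. , 258.9]), np.int32(39), np.float32(2.1))
[ 654.08684356 -221.66184694  339.90682071] [-0.79010691 -0.01586931  0.04517322]
[331.67950514 156.37915695] [290.99854225 215.46165083]
[ 651.80914725 -225.41433718  251.5       ]
```

```bash
python3 - <<'E'
from h import *
o=[]
for k in range(90):
    b=r.grab_frame('side')
    if k%3==0: q=stripe(b,259,319,229,269); o.append((round(float(q[0][0]),1),float(q[2])))
print(o,stripe(b,270,310,197,237),r.sense()['clock'])
E
```

```text
[(290.7, -2.0), (292.3, -4.199999809265137), (289.3, 1.399999976158142), (286.2, 3.5999999046325684), (287.1, 3.4000000953674316), (290.1, 0.6000000238418579), (290.6, -0.10000000149011612), (289.6, 0.20000000298023224), (287.5, 1.600000023841858), (287.5, 1.600000023841858), (289.2, 1.5), (291.9, -6.099999904632568), (289.8, -0.8999999761581421), (287.4, 3.5), (287.4, 2.200000047683716), (288.4, 2.200000047683716), (290.1, 1.399999976158142), (289.6, 0.20000000298023224), (288.9, -0.4000000059604645), (287.9, 1.399999976158142), (288.8, 0.4000000059604645), (289.3, 1.7999999523162842), (289.4, 1.5), (287.8, 4.699999809265137), (288.8, 1.5), (289.2, 0.699999988079071), (288.6, 2.0999999046325684), (289.1, -0.4000000059604645), (289.1, -0.4000000059604645), (288.8, 0.4000000059604645)] (array([290.2, 216.1]), np.int32(28), np.float32(65.3)) 28.15
```

```bash
python3 - <<'E'
from h import *
o=[]
for k in range(60):
    b=r.grab_frame('side')
    if k%4==0: o.append(round(float(stripe(b,259,319,229,269)[0][0]),1))
print(o,r.sense()['clock'])
S=np.array([654.8,-222,30]);X=np.array([.984,.177,0])
for d in(load('s0'),b): print([int(d['pixels'][int(round(v)),int(round(u))].mean()) for u,v in(proj(d,S-t*X) for t in range(-0+108,136,3))])
E
```

```text
[288.5, 289.1, 288.6, 288.8, 288.8, 288.9, 289.1, 289.1, 288.6, 288.8, 288.8, 288.6, 288.8, 288.8, 289.0] 31.15
[205, 200, 107, 86, 86, 114, 132, 135, 138, 161]
[208, 214, 163, 144, 144, 140, 127, 112, 102, 133]
```

```bash
python3 -c "
from rig import r
print(r.sign_off())"
```

```text
the job is handed in; nothing more can be done
None
```

The job is handed in, with no verdict shown: the scale is switched on, and the tin hangs still by its bail from both prongs with the arm clear. On the first, too-fast bail raise the tin tilted about 30° (under the 40° limit); I set it flat and raised the bail again slowly.

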